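# Take the spun tube from the angle rotor and hold it upright

## Task

The run is over and the centrifuge's lid is open. Draw the blue-capped tube gently out of its slanted rotor sleeve and turn it upright, never tipping it further over than it lay in the rotor; finish while still holding it in the gripper, upright and still, its lower end at least 4 cm above the rim of the centrifuge drum. Leave the white-capped balance tube seated in its sleeve and disturb none of the things standing round the centrifuge.

Things in the scene. Friction and masses are not known exactly. Their poses are not given: they have to be found in the camera images.
- sample_tube: Sealed translucent tube, ribbed BLUE cap, 102 mm long, 30 g, body 16 mm across. Origin: centre of its lower tip; z axis: up the tube to the cap. At the start it sits loosely (1 mm play) in a rotor sleeve 62 mm deep, leaning 40 degrees, cap towards the spindle, tip outwards, in the far half of the rotor (up to 65 degrees to either side). It must travel 62 mm along its axis to come free.
- sample_tube_cap (a point): Centre of the top of the blue cap. The cap is 20 mm across and 17 mm tall; cap and tube stand 40 mm out of the sleeve along the tube's axis. There is room to grip it from above with the tool pointing down along the tube's axis or up to 20 degrees steeper, the fingers closing sideways, square to the plane in which the tube leans.
- balance_tube: The same tube with a WHITE cap, seated in the sleeve straight across the hub and leaning 40 degrees the other way; the tops of the two caps are about 93 mm apart. Origin at its lower tip (99 mm above the bench while seated), z axis towards its cap.
- rotor: Aluminium hub with six steel sleeves 60 degrees apart, slanted 40 degrees, 18 mm wide inside, collars 28 mm across, mouths about 147 mm above the bench. Turns freely about the upright spindle (friction 0.01 N m). Origin on the spindle 85 mm above the bench, z up, x towards the blue-capped tube's sleeve. Hub nut up to 146 mm above the bench.
- centrifuge: White round bench centrifuge, fixed: drum 294 mm across, rim 170 mm above the bench, bowl 274 mm across. Origin on the bench under the spindle, z up; console (125 mm high, to 190 mm out) on its -x side. Clear lid 276 mm across stands open on the +x side: hinge 164 mm from the spindle at 180 mm height, leaning 17 degrees outwards, top 450 mm above the bench. Caps reach 184 mm above the bench.
- rack: Yellow tube rack lying on the bench right of the centrifuge, 254 x 92 x 42 mm; a bystander. Origin at the centre of its underside.
- beaker: Glass beaker, 72 mm across, 88 mm tall, left of the centrifuge; a bystander. Origin at the centre of its underside.
- flask: Conical glass flask, 61 mm across, 105 mm tall, left of the centrifuge; a bystander. Origin at the centre of its underside.
- jar: Clear jar with a red lid, 64 mm across, 85 mm tall, left of the centrifuge; a bystander. Origin at the centre of its underside.

How it is judged:
By the outcome, as a careful person would: the job done as asked, in the order asked, and still so for the second after the job is handed in, while the arm keeps its last pose, push and grip.
It also fails if it takes over 48 s, if anything falls off the work surface, if the arm or the gripper's body presses on something with over 40 N, if the wrist force passes 120 N, or if a joint passes its speed limit or range.

## Robot

A 6-joint arm with a two-finger parallel gripper is mounted at the origin on the work surface; the furniture and walls round the work are solid. World frame = base frame: x ahead of the robot, y to its left, z up, the work surface at z = 0. Lengths are in m, angles in rad, forces in N, time in s.
With the tool pointing down it reaches from about 0.325 to 0.875 m from the base axis. Payload 4.4 kg.
Tool frame: the origin (TCP) lies between the finger pads, 19 mm behind the fingertips; this is the grasp point; z points along the fingers, y is the line along which they close (so a half turn about z gives the same grasp; the last joint's range is limited). The gripper opens to 85 mm and grips with 20 to 120 N. Pads are 22 mm wide; open, the fingers measure 114 mm over their backs; the gripper's body (76 mm by 85 mm) begins 54 mm behind the grasp point. The pads swing forward as they close: fully open they stand 13 mm farther back than shut.
Start: joints at [-0.15, 0.207, 1.542, -0, 1.393, -0.15], TCP at [0.575, -0, 0.25] pointing down, gripper open.
Joint ranges: [-2.73, 2.73], [-0.86, 2.22], [0.23, 2.46], [-1.11, 4.25], [0.08, 2.63], [-2.82, 2.82]. Speed limits (rad/s): [2.79, 2.79, 3.14, 3.14, 3.14, 3.14].

## Interface

Orientations are given as a unit quaternion [w, x, y, z].
In Python, from bench import read_state, capture, get_calibration, finish_job gives the robot as it stands.
- The arm moves only by the tool apply_moves, never from a script. Its arguments are lists of equal length, an entry for each row: "rot": the turn, a rotation vector about the world's x, y, z in degrees, a list of three; "delta_pos": the shift along the world's x, y, z in cm, a list of three; "fingers": the closure, from 0 (fully open) to 1 (shut). A call has 1 to 12 rows; each row is the pose to reach, as a shift and turn from the pose commanded when the call began; what a row does not reach only later rows make up. A row lasts 1/10 s, in which the tool goes at most 50 mm and 8.59 degrees, less where a joint would pass 70% of its speed; a pose out of reach is approached as far as the arm can. A call with a gripper value outside its range is refused whole. The fingers move at their own pace and stop on an object; "force" is the grip in N (left out, the last holds). Time passes only in rows, so rows that repeat a pose let the fingers close. It gives the time, the measured TCP pose, the force, the opening and the grip force at its end, in the units of the state.
- read_state(): the state, without advancing time (a new reading comes with each control period).
- capture(name): name is "scene" or "side" or "wrist"; returns (picture, depth): 480x640x3 uint8, red, green, blue; 480x640 float32, m along the optical axis (not along the pixel's ray), 0 where there is no reading.
- get_calibration(name): a dict with "vfov" (degrees; the focal length in pixels is half the picture's height over the tangent of half this angle, whatever the lens; pixels are square), "cx", "cy" (the principal point, pixels), "extrinsics" (4x4, takes a point from camera to world coordinates). Camera axes: x right, y down, z forward; pixel columns grow to the right and rows downward; lengths in m; the calibration is good to about 2 mm. A picture is of the moment at which its call begins: read the wrist's pose just before it. get_calibration takes no time and is no camera call; for the wrist camera it gives the pose at the moment of the call.
- finish_job(): hands the job in; it is judged then, once.
The state is a dict: "clock": time; "qpos": joint angles; "dq": joint speeds; "effort": joint torques, N m; "tcp_pos": TCP position; "tcp_rot": TCP orientation; "force": force on the tool from outside, world axes, zero at the start; "moment": the same for the moment, N m; "width": opening from 0.0 (shut) to 1.0 (fully open); "grasp_force": force on a finger pad.
Only numpy, scipy, OpenCV 4.12 (cv2) and the standard library are available. Lean on these libraries where they do the work, as an engineer would, in place of code of your own. Each camera call takes 0.05 s, during which the arm holds its last target. There are 200 camera calls.

## Working session

There is one attempt and no reset: what is moved stays moved. The work goes in short steps, Python scripts to look and compute and a tool call to move; the robot and the scene stay as the last step left them, time stands still between calls to the robot, and variables do not carry over. Pictures are saved under pics/ and viewed, at most 10 in all, crops included, and the job is handed in when it is done.

Besides the shell and the picture viewer there is one more tool, called in YAML: its name, and indented under it one key for each argument. apply_moves: Moves the arm, as the interface text tells. Its arguments: {"type":"object","properties":{"rot":{"type":"array","items":{"type":"array","items":{"type":"number"}}},"delta_pos":{"type":"array","items":{"type":"array","items":{"type":"number"}}},"fingers":{"type":"array","items":{"type":"number"}},"force":{"type":"number"}},"required":["rot","delta_pos","fingers"]}

```bash
mkdir -p pics
cat > h.py <<'E'
import numpy as np, cv2
from bench import read_state, capture, get_calibration, finish_job
def cloud(n):
    c=get_calibration(n); im,d=capture(n)
    f=240/np.tan(np.radians(c["vfov"])/2); v,u=np.mgrid[:480,:640]
    P=np.stack([(u-c["cx"])/f*d,(v-c["cy"])/f*d,d],-1)
    E=np.array(c["extrinsics"]); return im,d,P@E[:3,:3].T+E[:3,3]
def save(n,im): cv2.imwrite("pics/"+n+".png",cv2.cvtColor(im,cv2.COLOR_RGB2BGR))
E
python3 - <<'E'
from h import *
ims=[]
for n in ["scene","side","wrist"]:
    im,d,P=cloud(n); ims.append(cv2.resize(im,(400,300)))
    hsv=cv2.cvtColor(im,cv2.COLOR_RGB2HSV)
    m=cv2.inRange(hsv,(100,120,50),(130,255,255))
    k,l,s,c=cv2.connectedComponentsWithStats(m)
    for i in range(1,k):
        if s[i,4]>30:
            q=P[(l==i)&(d>0)]; print(n,s[i],c[i].round(),np.median(q,0).round(3) if len(q) else 0, q.min(0).round(3),q.max(0).round(3))
    print(np.array(get_calibration(n)["extrinsics"]).round(3).tolist())
ims.append(ims[0]*0)
save("a",np.vstack([np.hstack(ims[:2]),np.hstack(ims[2:])]))
print(read_state())
E
```

```text
scene [455  70  15  10  36] [462.  75.] [ 0.959 -1.451 -0.036] [ 0.909 -1.476 -0.044] [ 1.008 -1.429 -0.03 ]
scene [434  77  18  10  45] [442.  82.] [ 0.982 -1.323 -0.036] [ 0.931 -1.343 -0.042] [ 1.037 -1.298 -0.028]
scene [ 39 138 130  74 296] [108. 176.] [0.883 0.295 0.321] [0.686 0.251 0.304] [1.141 0.353 0.346]
scene [297 147  38  15 133] [316. 154.] [ 0.918 -0.447  0.014] [ 0.84  -0.473  0.008] [ 0.997 -0.418  0.019]
scene [ 65 164  78  48 255] [106. 189.] [0.905 0.304 0.277] [0.78  0.276 0.262] [1.062 0.339 0.295]
scene [296 170  13   9  49] [301. 174.] [ 0.865 -0.325  0.014] [ 0.545 -0.341  0.007] [ 0.89  -0.021  0.364]
scene [306 197   8   9  50] [309. 201.] [ 0.603 -0.117  0.175] [ 0.595 -0.178  0.118] [ 0.65  -0.107  0.184]
scene [200 205  42  33 435] [221. 226.] [0.833 0.055 0.027] [ 0.727 -0.054 -0.003] [0.876 0.096 0.105]
scene [ 59 210 117  76 427] [118. 249.] [0.904 0.327 0.072] [0.693 0.281 0.051] [1.153 0.382 0.1  ]
[[-0.702, -0.498, 0.51, -0.208], [-0.712, 0.476, -0.516, 0.639], [0.014, -0.725, -0.689, 1.115], [0.0, 0.0, 0.0, 1.0]]
side [553  83  11   7  34] [559. 
[... 946 characters left out ...]
0.0, 1.0]]
{'clock': 0.15, 'qpos': array([-1.50545387e-01,  2.07274621e-01,  1.54263037e+00,  1.63323300e-05,
        1.39350159e+00, -1.50498554e-01]), 'dq': array([-0.00152012, -0.00143155, -0.00472843, -0.00060135, -0.00122435,
       -0.00038768]), 'effort': array([ 5.23460058e-04, -3.83512866e+01, -2.92037880e+01, -1.78299792e-04,
        6.64118095e-03, -5.65601522e-05]), 'tcp_pos': array([5.74445536e-01, 5.15299416e-05, 2.49061711e-01]), 'tcp_rot': array([-7.35002717e-04,  7.07124072e-01,  7.07088909e-01, -5.31428383e-04]), 'force': array([-0.21059807, -0.34730286,  0.81201936]), 'moment': array([ 0.01043667, -0.0639442 , -0.03575003]), 'grasp_force': 0.0, 'width': 1.0002248723190859}
```

View pics/a.png

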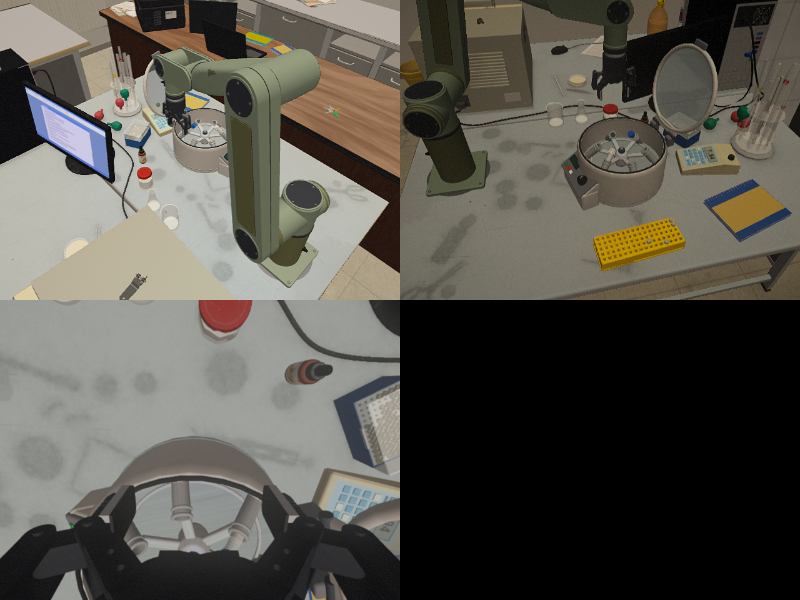

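The composite shows the scene, side and wrist views. In the side view the centrifuge has its lid open to the right, and the blue cap is at full-resolution pixel (370,214). Next I'll fit the rim and find the caps.

Run:
```python
from h import *
from scipy.optimize import least_squares
for n in ["side","scene"]:
    im,d,P=cloud(n)
    ok=(d>0)&(abs(P[...,2]-.170)<.003)&(np.hypot(P[...,0]-.58,P[...,1]+.15)<.22)
    q=P[ok][:,:2]
    r=least_squares(lambda p:np.hypot(*(q-p).T)-.142,[.58,-.15],loss="soft_l1",f_scale=.002)
    print(n,len(q),r.x,np.median(abs(r.fun)))
    hsv=cv2.cvtColor(im,cv2.COLOR_RGB2HSV)
    m=(cv2.inRange(hsv,(100,120,50),(130,255,255))>0)&(d>0)&(P[...,2]>.165)&(P[...,2]<.19)&(np.hypot(*(P[...,:2]-r.x).transpose(2,0,1))<.09)
    print("blue",P[m].mean(0),P[m].min(0),P[m].max(0),m.sum())
    m=(d>0)&(P[...,2]>.165)&(P[...,2]<.19)&(np.hypot(*(P[...,:2]-r.x).transpose(2,0,1))<.09)
    k,l,s,c=cv2.connectedComponentsWithStats(m.astype(np.uint8))
    for i in range(1,k):
        if s[i,4]>10: a=P[l==i]; print(s[i],a.mean(0).round(4),im[l==i].mean(0).round(), a[a[:,2]>a[:,2].max()-.003].mean(0).round(4))
    if n=="side": save("b",cv2.resize(im[150:310,260:440],None,fx=3.7,fy=3.7,interpolation=cv2.INTER_CUBIC))
```

```text
side 1331 [ 0.56714369 -0.15414832] 0.004398921713554188
blue [ 0.60532894 -0.12581232  0.17699321] [ 0.59444364 -0.13384657  0.1660308 ] [ 0.62043679 -0.1161705   0.18585211] 83
[364 210  12  10  93] [ 0.6054 -0.126   0.1763] [27. 50. 98.] [ 0.6072 -0.1231  0.184 ]
[333 236  13  15 124] [ 0.5228 -0.1941  0.1751] [149. 139. 121.] [ 0.5243 -0.1908  0.1836]
scene 493 [ 0.56290885 -0.15634586] 0.004975675260879886
blue [ 0.60195219 -0.1175526   0.17663372] [ 0.59394931 -0.1320428   0.16678606] [ 0.61272252 -0.10878845  0.18618542] 48
[305 197   9   9  55] [ 0.6023 -0.1171  0.1761] [ 35.  89. 150.] [ 0.6035 -0.1174  0.1844]
[342 200  10   9  58] [ 0.5212 -0.1842  0.1752] [198. 190. 175.] [ 0.5239 -0.1863  0.1834]
```

View pics/b.png

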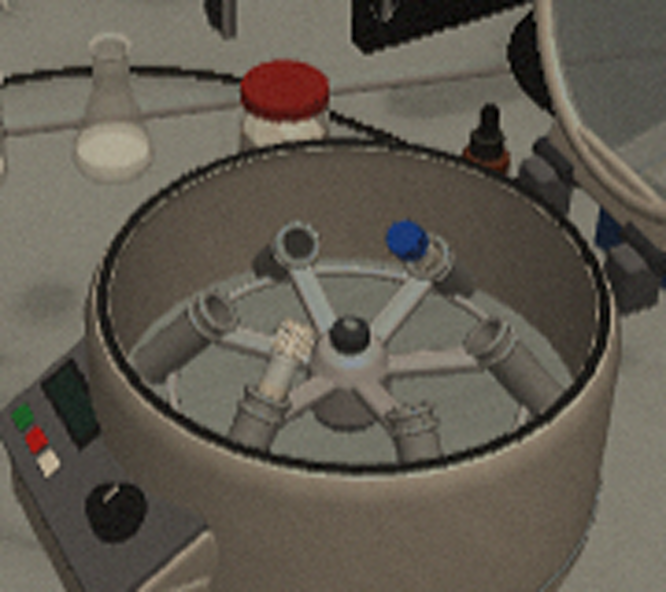

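In the crop the blue cap is at (407,240), leaning toward the hub (350,340). The white cap is opposite, at (293,340). The cap pair puts the spindle near (0.5635,-0.155) and the sleeve azimuth near 39°. The heights and the 104 mm cap-centre spacing match the given sizes.

```bash
cat >> h.py <<'E'
from scipy.spatial.transform import Rotation as R
def target(az,tilt):
    a=np.radians(az);t=np.radians(tilt);r=np.array([np.cos(a),np.sin(a),0])
    z=np.sin(t)*r-np.cos(t)*np.array([0,0,1]); y=np.array([np.sin(a),-np.cos(a),0])
    return R.from_matrix(np.stack([np.cross(y,z),y,z],1))
def cur(q): return R.from_quat([q[1],q[2],q[3],q[0]])
E
python3 -c "
from h import *
s=read_state();print((target(39,38)*cur(s['tcp_rot']).inv()).as_rotvec(degrees=True))"
```

```text
[ 35.38552338 -16.94950461 -49.09045695]
```

apply_moves:
  rot:
    - [4.4, -2.1, -6.1]
    - [8.8, -4.2, -12.3]
    - [13.3, -6.4, -18.4]
    - [17.7, -8.5, -24.5]
    - [22.1, -10.6, -30.7]
    - [26.5, -12.7, -36.8]
    - [31, -14.8, -43]
    - [35.4, -16.9, -49.1]
    - [35.4, -16.9, -49.1]
    - [35.4, -16.9, -49.1]
  delta_pos:
    - [0, -1, 2]
    - [0, -3, 3]
    - [-1, -6, 3]
    - [-1, -9, 3]
    - [-2, -12, 3]
    - [-3, -15, 3]
    - [-3.1, -17.1, 2]
    - [-3.1, -17.1, 1.4]
    - [-3.1, -17.1, 1.4]
    - [-3.1, -17.1, 1.4]
  fingers: [0, 0, 0, 0, 0, 0, 0, 0, 0, 0]

```text
clock: 1.25
tcp_pos: [0.5437, -0.171, 0.2639]
tcp_rot: [-0.109, 0.891, 0.316, 0.306]
force: [-0.1, -0.1, 0.3]
width: 0.995
grasp_force: 0.0
```

Run:
```python
from h import *
s=read_state();print(s['tcp_pos'],(target(39,38)*cur(s['tcp_rot']).inv()).as_rotvec(degrees=True),s['qpos'])
im,d,P=cloud("wrist"); save("c",im)
hsv=cv2.cvtColor(im,cv2.COLOR_RGB2HSV)
m=(cv2.inRange(hsv,(100,120,40),(130,255,255))>0)&(d>0)&(P[...,2]>.14)&(P[...,2]<.2)&(np.hypot(P[...,0]-.565,P[...,1]+.155)<.09)
v,u=np.nonzero(m); print(u.mean(),v.mean(),len(u),P[m].mean(0),P[m].min(0),P[m].max(0))
```

```text
[ 0.54370478 -0.17101888  0.26385293] [ 0.05539994 -0.06264823 -0.04467961] [-0.79440582  0.07996806  1.79152182  0.69329681  1.27725517 -0.11582129]
318.88091353996737 229.22512234910278 613 [ 0.60424137 -0.12381423  0.17891453] [ 0.59487355 -0.13326417  0.17108643] [ 0.61720799 -0.11265163  0.18526242]
```

View pics/c.png

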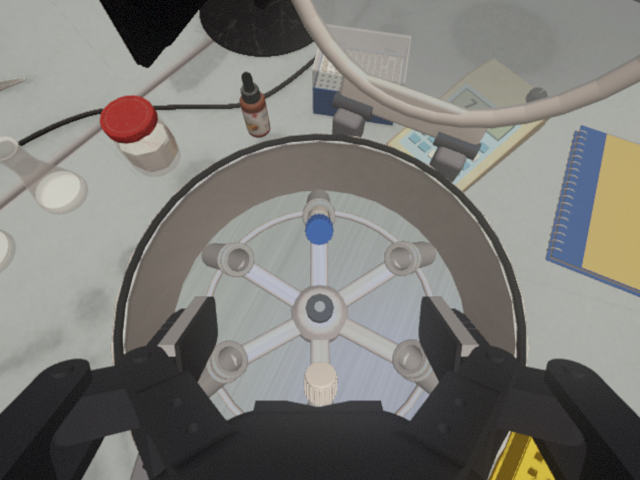

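The wrist view shows the blue cap at (319,229), the hub at (319,308) and the white cap at (320,380). All three line up with the tool's mid-plane, so the azimuth is right. Now I'll approach along the axis.

apply_moves:
  rot:
    - [0, 0, 0]
    - [0, 0, 0]
    - [0, 0, 0]
    - [0, 0, 0]
    - [0, 0, 0]
    - [0, 0, 0]
    - [0, 0, 0]
    - [0, 0, 0]
    - [0, 0, 0]
    - [0, 0, 0]
    - [0, 0, 0]
  delta_pos:
    - [0.6, 0.5, -0.9]
    - [1.2, 1, -1.9]
    - [1.8, 1.45, -2.8]
    - [2.4, 1.95, -3.7]
    - [3, 2.4, -4.6]
    - [3.6, 2.9, -5.5]
    - [4.2, 3.35, -6.4]
    - [4.8, 3.8, -7.3]
    - [5.4, 4.3, -8.2]
    - [6.05, 4.8, -9.3]
    - [6.05, 4.8, -9.3]
  fingers: [0.2, 0.4, 0.4, 0.4, 0.4, 0.4, 0.4, 0.4, 0.4, 0.4, 0.4]

```text
clock: 2.4
tcp_pos: [0.604, -0.1216, 0.1688]
tcp_rot: [-0.11, 0.892, 0.315, 0.306]
force: [-0.3, -0.7, 0.1]
width: 0.604
grasp_force: 0.0
```

Run:
```python
from h import *
s=read_state();print(s['tcp_pos'],s['width'],s['force'])
im,d,P=cloud("wrist"); save("d",im)
hsv=cv2.cvtColor(im,cv2.COLOR_RGB2HSV)
m=(cv2.inRange(hsv,(100,120,40),(130,255,255))>0)&(d>0)&(P[...,2]>.14)&(P[...,2]<.2)&(np.hypot(P[...,0]-.565,P[...,1]+.155)<.09)
q=(P[m]-s['tcp_pos'])@target(39,38).as_matrix(); print("tool frame",len(q),q.mean(0),q.min(0),q.max(0))
```

```text
[ 0.6040112  -0.12159471  0.1687946 ] 0.6037270663915268 [-0.34633718 -0.69444355  0.11431737]
tool frame 2539 [ 0.00653129  0.00179863 -0.00751356] [-0.00631578 -0.00817357 -0.01139492] [0.01466893 0.01173502 0.00543647]
```

View pics/d.png

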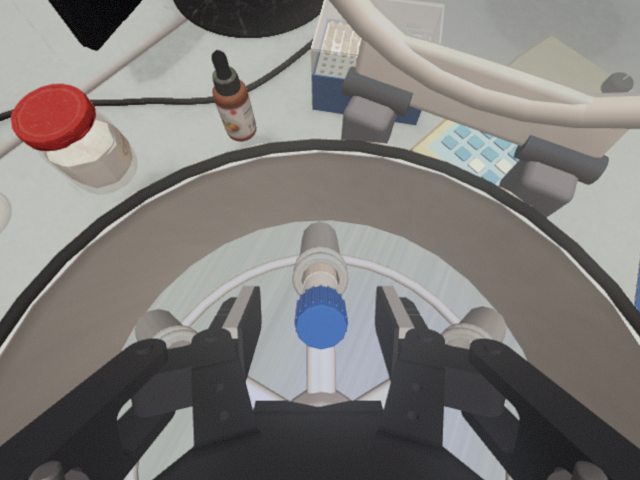

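The cap is centred between the pads: cap column 321, pad midpoint about 319. Its axis lies about 4 mm out along tool x, so I'll correct for that and then close.

apply_moves:
  rot:
    - [0, 0, 0]
    - [0, 0, 0]
    - [0, 0, 0]
    - [0, 0, 0]
    - [0, 0, 0]
    - [0, 0, 0]
    - [0, 0, 0]
    - [0, 0, 0]
    - [0, 0, 0]
    - [0, 0, 0]
  delta_pos:
    - [0.15, 0.1, 0.15]
    - [0.28, 0.18, 0.25]
    - [0.28, 0.18, 0.25]
    - [0.28, 0.18, 0.25]
    - [0.28, 0.18, 0.25]
    - [0.28, 0.18, 0.25]
    - [0.28, 0.18, 0.25]
    - [0.28, 0.18, 0.25]
    - [0.28, 0.18, 0.25]
    - [0.28, 0.18, 0.25]
  fingers: [0.4, 0.4, 0.5, 0.6, 0.65, 0.7, 0.75, 0.8, 0.9, 0.9]
  force: 30

```text
clock: 3.45
tcp_pos: [0.6073, -0.1213, 0.1735]
tcp_rot: [-0.108, 0.891, 0.315, 0.307]
force: [-1.0, -0.4, 0.5]
width: 0.223
grasp_force: 29.2
```

Run:
```python
from h import *
s=read_state();print(s['tcp_pos'],s['width'],s['force'],s['moment'],s['grasp_force'])
im,d,P=cloud("wrist"); save("e",im[180:420,120:520])
```

```text
[ 0.60729798 -0.12132731  0.1735467 ] 0.22320006080035482 [-1.01083251 -0.40829766  0.50133848] [-0.19042166  0.23252429 -0.03719346] 29.208166301250458
```

View pics/e.png

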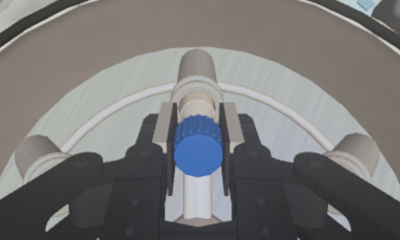

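The cap is held: the opening is about 19 mm at 29 N, and the pads sit on both sides of it. Now I'll pull along the axis, beginning slowly.

apply_moves:
  rot:
    - [0, 0, 0]
    - [0, 0, 0]
    - [0, 0, 0]
    - [0, 0, 0]
    - [0, 0, 0]
    - [0, 0, 0]
  delta_pos:
    - [-0.15, -0.12, 0.23]
    - [-0.3, -0.24, 0.46]
    - [-0.5, -0.4, 0.77]
    - [-0.7, -0.57, 1.07]
    - [-0.9, -0.73, 1.38]
    - [-1.0, -0.81, 1.53]
  fingers: [0.9, 0.9, 0.9, 0.9, 0.9, 0.9]

```text
clock: 4.1
tcp_pos: [0.5972, -0.1297, 0.1893]
tcp_rot: [-0.108, 0.891, 0.315, 0.307]
force: [0.2, 0.4, -1.2]
width: 0.22
grasp_force: 29.3
```

apply_moves:
  rot:
    - [0, 0, 0]
    - [0, 0, 0]
    - [0, 0, 0]
    - [0, 0, 0]
    - [0, 0, 0]
    - [0, 0, 0]
    - [0, 0, 0]
    - [0, 0, 0]
    - [0, 0, 0]
    - [0, 0, 0]
    - [0, 0, 0]
    - [0, 0, 0]
  delta_pos:
    - [-0.2, -0.16, 0.31]
    - [-0.45, -0.36, 0.69]
    - [-0.7, -0.57, 1.07]
    - [-0.95, -0.77, 1.46]
    - [-1.2, -0.97, 1.84]
    - [-1.45, -1.17, 2.22]
    - [-1.7, -1.38, 2.61]
    - [-1.95, -1.58, 2.99]
    - [-2.2, -1.78, 3.37]
    - [-2.45, -1.98, 3.76]
    - [-2.7, -2.19, 4.14]
    - [-2.8, -2.27, 4.29]
  fingers: [0.9, 0.9, 0.9, 0.9, 0.9, 0.9, 0.9, 0.9, 0.9, 0.9, 0.9, 0.9]

```text
clock: 5.3
tcp_pos: [0.5693, -0.1524, 0.2323]
tcp_rot: [-0.108, 0.891, 0.315, 0.307]
force: [-0.3, -0.7, -0.6]
width: 0.222
grasp_force: 29.3
```

Run:
```python
from h import *
s=read_state();print(s['tcp_pos'],s['width'],s['force'],s['moment'],s['grasp_force'])
im,d,P=cloud("wrist"); im2,_,_=cloud("side")
save("f",np.vstack([im[120:420,120:520],cv2.resize(im2[130:280,270:470],(400,300))]))
```

```text
[ 0.5693106  -0.15244141  0.23231281] 0.2217449743058942 [-0.28644314 -0.72503667 -0.56290444] [-1.57844148e-01  1.97255834e-01  9.33917372e-05] 29.269564747810364
```

View pics/f.png

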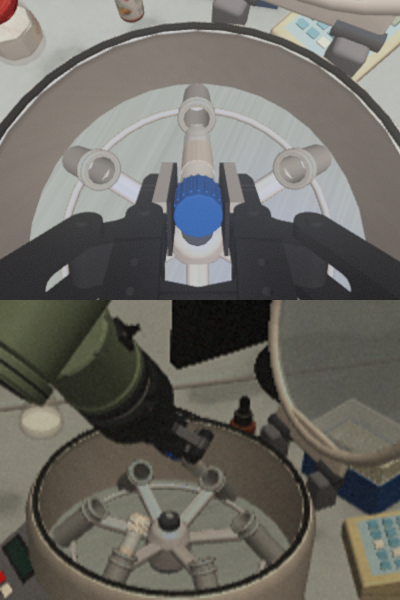

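The wrist crop shows the tube drawn along the sleeve axis, with its tip just at the collar (195,115). The balance tube is still seated. I'll pull a bit further along the axis, then lift.

apply_moves:
  rot:
    - [0, 0, 0]
    - [0, 0, 0]
    - [0, 0, 0]
    - [0, 0, 0]
    - [0, 0, 0]
    - [0, 0, 0]
    - [0, 0, 0]
    - [0, 0, 0]
    - [0, 0, 0]
    - [0, 0, 0]
    - [0, 0, 0]
    - [0, 0, 0]
  delta_pos:
    - [-0.25, -0.2, 0.38]
    - [-0.6, -0.48, 0.92]
    - [-1, -0.8, 1.53]
    - [-1.4, -1.13, 2.15]
    - [-1.8, -1.45, 2.76]
    - [-2, -1.6, 3.4]
    - [-2, -1.6, 4.6]
    - [-2, -1.6, 6.1]
    - [-2, -1.6, 7.8]
    - [-2, -1.6, 9.5]
    - [-2, -1.6, 11]
    - [-2, -1.6, 12]
  fingers: [0.9, 0.9, 0.9, 0.9, 0.9, 0.9, 0.9, 0.9, 0.9, 0.9, 0.9, 0.9]

```text
clock: 6.6
tcp_pos: [0.5498, -0.1682, 0.3542]
tcp_rot: [-0.107, 0.891, 0.316, 0.307]
force: [-0.3, -0.3, -1.0]
width: 0.22
grasp_force: 29.3
```

apply_moves:
  rot:
    - [-1, 1.3, 0]
    - [-3, 3.7, 0]
    - [-5.5, 6.8, 0]
    - [-8, 9.9, 0]
    - [-10.5, 13, 0]
    - [-13, 16.1, 0]
    - [-15.5, 19.1, 0]
    - [-18, 22.2, 0]
    - [-20.5, 25.3, 0]
    - [-22.5, 27.8, 0]
    - [-23.9, 29.5, 0]
    - [-23.9, 29.5, 0]
  delta_pos:
    - [0, 0, 0.2]
    - [0, 0, 0.5]
    - [0, 0, 1]
    - [0, 0, 1.5]
    - [0, 0, 2]
    - [0, 0, 2.5]
    - [0, 0, 3]
    - [0, 0, 3]
    - [0, 0, 3]
    - [0, 0, 3]
    - [0, 0, 3]
    - [0, 0, 3]
  fingers: [0.9, 0.9, 0.9, 0.9, 0.9, 0.9, 0.9, 0.9, 0.9, 0.9, 0.9, 0.9]

```text
clock: 7.8
tcp_pos: [0.5499, -0.1671, 0.3816]
tcp_rot: [-0.0, 0.942, 0.334, 0.0]
force: [0.4, 0.6, -0.2]
width: 0.215
grasp_force: 29.3
```

Run:
```python
from h import *
s=read_state();print(s['tcp_pos'],cur(s['tcp_rot']).as_matrix()[:,2],s['width'],s['force'],s['grasp_force'],s['qpos'])
im,d,P=cloud("side"); im2,d2,P2=cloud("wrist"); im3,_,_=cloud("scene")
t=s['tcp_pos']
for a,p in ((d,P),(d2,P2)):
    for lo in np.arange(-.11,.02,.01):
        m=(a>0)&(np.hypot(p[...,0]-t[0],p[...,1]-t[1])<.04)&(p[...,2]>t[2]+lo)&(p[...,2]<t[2]+lo+.01)
        if m.sum()>4: print(round(lo,2),m.sum(),(p[m].mean(0)-t).round(4))
    print()
save("g",np.hstack([im[60:340,230:480],im3[100:380,200:450],im2[150:430,190:450]]))
```

```text
[ 0.54994377 -0.16705232  0.38158447] [ 1.39823781e-04  3.66656115e-04 -9.99999923e-01] 0.21545930357821452 [ 0.42596997  0.64981723 -0.2338633 ] 29.283563196659088 [-4.45654374e-01  1.38437825e-01  1.35352332e+00  3.92334732e-04
  1.64966338e+00  4.43409621e-01]
-0.09 19 [-0.0001 -0.0033 -0.0847]
-0.08 35 [-0.0008 -0.0045 -0.0749]
-0.07 37 [-0.0006 -0.0059 -0.0653]
-0.06 40 [-0.0017 -0.0053 -0.0557]
-0.05 43 [-0.0017 -0.0066 -0.0449]
-0.04 42 [-0.002  -0.0066 -0.0349]
-0.03 42 [-0.0029 -0.0067 -0.0251]
-0.02 69 [-0.0034 -0.0076 -0.0141]
-0.01 120 [-0.002  -0.0097 -0.005 ]
-0.0 176 [-0.0021 -0.0071  0.0056]
0.01 122 [-0.002  -0.0049  0.015 ]

-0.09 9 [ 0.0045  0.0043 -0.0845]
-0.08 90 [ 0.0051  0.0046 -0.0733]
-0.07 157 [ 0.0049  0.0041 -0.0648]
-0.06 156 [ 0.0048  0.0039 -0.0553]
-0.05 221 [ 0.0047  0.0038 -0.0449]
-0.04 251 [ 0.0045  0.0035 -0.0348]
-0.03 321 [ 0.0039  0.003  -0.0251]
-0.02 448 [ 0.0056  0.0044 -0.0139]
-0.01 1140 [ 0.0063  0.0045 -0.0046]
-0.0 3066 [0.0021 0.0009 0.0062]
0.01 1409 [0.0039 0.0027 0.0163]
```

View pics/g.png

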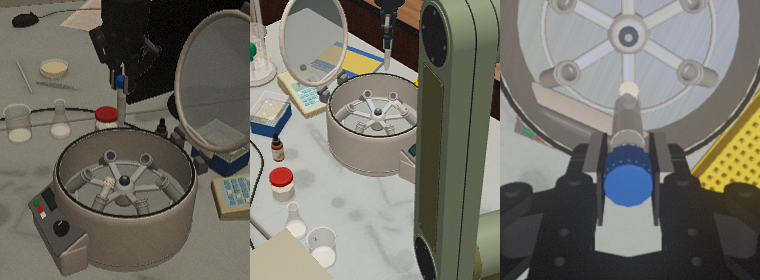

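The three crops show the tube hanging below the gripper, almost upright, with its tip outward by about 2°, which is the offset I left at the grasp. The balance tube is seated and the bystanders are untouched. I'll take out the 2° and let it settle.

apply_moves:
  rot:
    - [-0.4, 0.5, 0]
    - [-0.8, 1, 0]
    - [-1.3, 1.6, 0]
    - [-1.3, 1.6, 0]
    - [-1.3, 1.6, 0]
    - [-1.3, 1.6, 0]
    - [-1.3, 1.6, 0]
    - [-1.3, 1.6, 0]
    - [-1.3, 1.6, 0]
    - [-1.3, 1.6, 0]
  delta_pos:
    - [0, 0, 0]
    - [0, 0, 0]
    - [0, 0, 0]
    - [0, 0, 0]
    - [0, 0, 0]
    - [0, 0, 0]
    - [0, 0, 0]
    - [0, 0, 0]
    - [0, 0, 0]
    - [0, 0, 0]
  fingers: [0.9, 0.9, 0.9, 0.9, 0.9, 0.9, 0.9, 0.9, 0.9, 0.9]

```text
clock: 8.95
tcp_pos: [0.5493, -0.1681, 0.3817]
tcp_rot: [0.006, 0.943, 0.334, -0.017]
force: [0.2, -0.3, -0.7]
width: 0.223
grasp_force: 29.3
```

Run:
```python
from h import *
s=read_state();t=s['tcp_pos'];print(t,abs(s['dq']).max(),s['grasp_force'])
for n in ("side","wrist"):
    im,d,p=cloud(n)
    m=(d>0)&(np.hypot(p[...,0]-t[0],p[...,1]-t[1])<.03)&(p[...,2]>t[2]-.082)&(p[...,2]<t[2]-.025)
    q=p[m]; print(n,np.degrees(np.arctan(np.polyfit(q[:,2],q[:,:2],1)[0])),len(q))
```

```text
[ 0.5492967  -0.16805655  0.381702  ] 0.0021045620045537458 29.281709790229797
side [-0.08179902 -0.7899911 ] 237
wrist [ 0.5260113  -0.17273366] 1058
```

Both views put the tube within 1° of upright. The arm is still, and the tip is about 12 cm above the rim.

```bash
python3 -c "
from bench import finish_job;print(finish_job())"
```

```text
the job is handed in; nothing more can be done
None
```

I handed the job in with the blue-capped tube drawn out and held still in the gripper, within about 1° of upright and its tip roughly 12 cm above the drum rim. The balance tube is still seated and I saw nothing round the centrifuge disturbed.

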